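# Shut the marked air valve under the sliding cover

## Task

One air line on the bench has to be shut off. Push the ribbed cover of the valve box all the way along its rails to uncover the two valve handles, then push the handle that ends in a round disc shut, fully crosswise to its pipe. Leave the plain straight handle open as it is and leave the cover slid aside; do not shift the tin, the little box or the battery cell standing around.

Things in the scene. Friction and masses are not known exactly. Their poses are not given: they have to be found in the camera images.
- valve_box: Fixed grey metal valve box on four legs, 220 x 216 mm (x, y), rim 115 mm above the work surface (rails along both x sides to 120 mm). Origin: centre of its footprint at work surface height; z up; the cover opens along +y. Half at -y: open well with two brass valves side by side along x. Half at +y: closed deck where the cover parks. Placed and turned differently each time.
- well_floor (a point): Centre of the well's floor, 60 mm above the work surface. The well is 192 mm (box x) by 108 mm (box y) inside, 55 mm deep. The two pipes run through it along y, 74 mm above the work surface, and stick out 17 mm beyond both y ends of the box (nuts of 13 mm radius); only the handles, hubs and 14 mm stems stand higher than 87 mm in the well.
- cover (a joint): Sliding cover: dark steel hood 200 x 108 x 26 mm with five low ribs on top, captive on the rails (cannot be lifted), underside 117 mm and top 144 mm above the work surface. Value in m: 0 = well covered, 0.105 = end stop, fully aside; grows along +y of the box. Starts at 0 to 0.015. Stays where left; takes about 2 to 4 N to push.
- cover_end (a point): Middle of the cover's outer upright end face, the one at -y of the box (200 mm wide, 25 mm tall, this point half-way up, 130 mm above the work surface). Pushing this face along +y of the box opens the cover; with the cover closed it is flush with the box's -y end.
- disc_valve_handle (a joint): The marked handle, to be shut: horizontal dark steel lever on a vertical pivot, its end a round disc 26 mm across. Value in rad: 0 = open (along its pipe, pointing to -y of the box), 1.571 = shut at its stop (crosswise, pointing to -x of the box); grows clockwise seen from above. Starts at 0 to 0.15. Stays where left; about 0.1 N m turns it.
- disc_valve_end (a point): Centre of the marked handle's round end disc (radius 13 mm, 14 mm thick, from 94 to 108 mm above the work surface), 38 mm from the pivot axis; it moves with the handle. Bar between pivot and disc 13 mm wide.
- disc_valve_pivot (a point): Pivot of the marked handle, 101 mm above the work surface, axis vertical, hub radius 11 mm. It is at x = -34 mm or x = +46 mm in the box's frame (the two valves may be exchanged), y = -33 mm.
- plain_valve_handle (a joint): The other handle, a plain straight dark steel bar without a disc, to be left open; same pivot, height, reach (51 mm) and motion as the marked one, bar 13 mm wide and 14 mm tall. It starts at 0 to 0.15 rad.
- plain_valve_pivot (a point): Pivot of the plain handle, 101 mm above the work surface; 80 mm from the other pivot along x of the box.
- tin_can: Bystander: loose small round tin, 50 mm across, 44 mm tall, upright on the work surface in front of the valve box, to the right seen from the robot. Origin: centre of its underside.
- small_box: Bystander: loose clear parts box, 41 x 59 x 22 mm, on the 3 mm cutting mat in front of the valve box, to the left. Origin: centre of its underside.
- battery_cell: Bystander: loose battery cell standing on end on the 3 mm cutting mat, 18 mm across, 66 mm tall, in front of the valve box. Origin: centre of its underside.

How it is judged:
By the outcome, as a careful person would: the job done as asked, in the order asked, and still so for the second after the job is handed in, with the robot touching nothing.
It also fails if it takes over 45 s, if anything falls off the work surface, if the arm or the gripper's body presses on something with over 40 N, if the wrist force passes 120 N, or if a joint passes its speed limit or range.

## Robot

A 6-joint arm with a two-finger parallel gripper is mounted at the origin on a cart in front of the work surface, level with it; the furniture and walls round the work are solid. World frame = base frame: x ahead of the robot, y to its left, z up, the work surface at z = 0. Lengths are in mm, angles in rad, forces in N, time in s.
With the tool pointing down it reaches from about 300 to 775 mm from the base axis. Payload 14.6 kg.
Tool frame: the origin (TCP) lies at the centre of the arm's flange, where the gripper is bolted on; the fingertips stand 199 mm ahead of it and the grasp point (between the pads) lies 180 mm ahead of it; z points along the fingers, y is the line along which they close (so a half turn about z gives the same grasp; the last joint's range is limited). The gripper opens to 94 mm and grips with 3 to 60 N. Pads are 16 mm wide; open, the fingers measure 119 mm over their backs; the gripper's body (75 mm by 177 mm) begins 78 mm behind the grasp point.
Start: joints at [-1.383, 0.3, 1.521, -0, 1.321, -0.067], TCP at [138.622, -532.236, 404.646] pointing down, gripper open.
Joint ranges: [-3.03, 3.03], [-0.79, 2.21], [0.23, 2.52], [-1.04, 4.18], [0, 3.07], [-2.55, 2.55]. Speed limits (rad/s): [2.22, 2.22, 2.57, 3.14, 3.14, 3.14].

## Interface

Orientations are given as [roll, pitch, yaw] about the fixed x, y, z axes, in that order (R = Rz(yaw) Ry(pitch) Rx(roll)).
In Python, from cell import manip, optics, workorder gives the robot as it stands.
- The arm moves only by the tool step_arm, never from a script. Its argument "increments" is a list that holds one entry, the list of rows, each a list of 7 numbers: the turn, a rotation vector about the tool's x, y, z as a fraction of full scale, then the shift along the tool's x, y, z as a fraction of full scale, then the closure, from -1 (fully open) to 1 (shut). In form: [[[wx, wy, wz, tx, ty, tz, fingers], ...]]. A call has 1 to 5 rows; each row shifts and turns the commanded pose from where the row before left it, along the tool's axes as they then stand; what a row does not reach is not made up. Full scale, the value 1, is 40 mm for a shift and 45 degrees for a turn. A row lasts 1/10 s, in which the tool goes at most 50 mm and 8.59 degrees, less where a joint would pass 70% of its speed; a pose out of reach is approached as far as the arm can. A call with a number of a shift or a turn outside -1 to 1 is refused whole. A call with a gripper value outside its range is refused whole. The fingers move at their own pace and stop on an object; "newtons" is the grip in N (left out, the last holds). Time passes only in rows, so rows that do not move let the fingers close. It gives the time, the measured TCP pose, the force, the opening and the grip force at its end, in the units of the state.
- manip.read_state(): the state, without advancing time (a new reading comes with each control period).
- optics.camera(name): name is "side" or "top" or "wrist"; returns a dict with "frame" (480x640x3 uint8, red, green, blue), "range_z" (480x640 float32, mm along the optical axis (not along the pixel's ray), 0 where there is no reading), "mtx" (3x3 intrinsics, pixels), "cam_to_world" (4x4, takes a point from camera to world coordinates). Camera axes: x right, y down, z forward; pixel columns grow to the right and rows downward; lengths in mm; the calibration is good to about 2 mm. A picture is of the moment at which its call begins.
- workorder.sign_off(): hands the job in; it is judged then, once.
The state is a dict: "clock": time; "joints": joint angles; "qd": joint speeds; "effort": joint torques, N m; "eef_pos": TCP position; "eef_rot": TCP orientation; "wrist_force": force on the tool from outside, world axes, zero at the start; "moment": the same for the moment, N m; "finger_gap": finger opening in mm; "finger_force": force on a finger pad.
Only numpy, scipy, OpenCV 4.12 (cv2) and the standard library are available. Lean on these libraries where they do the work, as an engineer would, in place of code of your own. Each camera call takes 0.05 s, during which the arm holds its last target. There are 200 camera calls.

## Working session

There is one attempt and no reset: what is moved stays moved. The work goes in short steps, Python scripts to look and compute and a tool call to move; the robot and the scene stay as the last step left them, time stands still between calls to the robot, and variables do not carry over. Pictures are saved under pics/ and viewed, at most 10 in all, crops included, and the job is handed in when it is done.

Besides the shell and the picture viewer there is one more tool, called after "Emit:" as name(argument=value, ...) on one line, values as JSON. step_arm: Moves the arm, as the interface text tells. Its arguments: {"type":"object","properties":{"increments":{"type":"array","items":{"type":"array","items":{"type":"array","items":{"type":"number"}}}},"newtons":{"type":"number"}},"required":["increments"]}

```bash
mkdir -p pics && cat > h.py <<'E'
import numpy as np, cv2
from cell import manip, optics, workorder
from scipy.spatial.transform import Rotation as R
def shot(n,f):
    c=optics.camera(n); cv2.imwrite('pics/'+f,cv2.cvtColor(c['frame'],cv2.COLOR_RGB2BGR)); np.savez('/tmp/'+n,**c); return c
def world(c):
    v,u=np.mgrid[0:480,0:640]; z=c['range_z']; K=c['mtx']
    p=np.stack([(u-K[0,2])/K[0,0]*z,(v-K[1,2])/K[1,1]*z,z,np.ones_like(z)],-1)@c['cam_to_world'].T
    p=p[...,:3]; p[z<=0]=np.nan; return p
E
python3 - <<'E'
from h import *
print(manip.read_state())
a=shot('top','top0.png');b=shot('side','side0.png')
print(a['cam_to_world'].round(3),b['cam_to_world'].round(3))
for n,c in (('t',a),('s',b)):
    p=world(c); print(n,np.nanmin(p.reshape(-1,3),0),np.nanmax(p.reshape(-1,3),0))
E
```

```text
{'clock': 0.0, 'joints': array([-1.38262060e+00,  3.00454860e-01,  1.52155026e+00, -2.01214454e-05,
        1.32068949e+00, -6.65976787e-02]), 'qd': array([ 0.00057754,  0.0001587 ,  0.00087985,  0.00041928,  0.00060571,
       -0.00061778]), 'effort': array([ 1.92975247e-03, -5.31812096e+01, -3.52735806e+01,  7.08930963e-02,
        2.44248100e-02, -5.76898401e-05]), 'eef_pos': array([ 138.60613958, -532.21926151,  404.10815092]), 'eef_rot': array([-3.14049184e+00, -5.38873216e-05,  2.54778371e-01]), 'wrist_force': array([ 0.94916674, -0.52545996, -1.07804477]), 'moment': array([-0.03567418, -0.04245612,  0.00370852]), 'finger_force': 0.0, 'finger_gap': 94.06166913629293}
[[-4.000000e-03 -9.970000e-01  8.000000e-02  4.329600e+02]
 [-1.000000e+00  5.000000e-03  1.300000e-02 -1.366500e+01]
 [-1.400000e-02 -8.000000e-02 -9.970000e-01  1.099341e+03]
 [ 0.000000e+00  0.000000e+00  0.000000e+00  1.000000e+00]] [[-9.55000e-01 -1.89000e-01  2.30000e-01  2.82537e+02]
 [-2.97000e-01  5.86000e-01 -7.54000e-01  6.34750e+02]
 [ 8.00000e-03 -7.88000e-01 -6.15000e-01  6.33922e+02]
 [ 0.00000e+00  0.00000e+00  0.00000e+00  1.00000e+00]]
t [-284.35462857 -657.54919609 -771.6007375 ] [ 913.19473144 1034.29129525  645.72292761]
s [-401.27952406 -880.35855593 -762.31023968] [914.33278366 487.58553681 523.53986429]
```

View pics/top0.png

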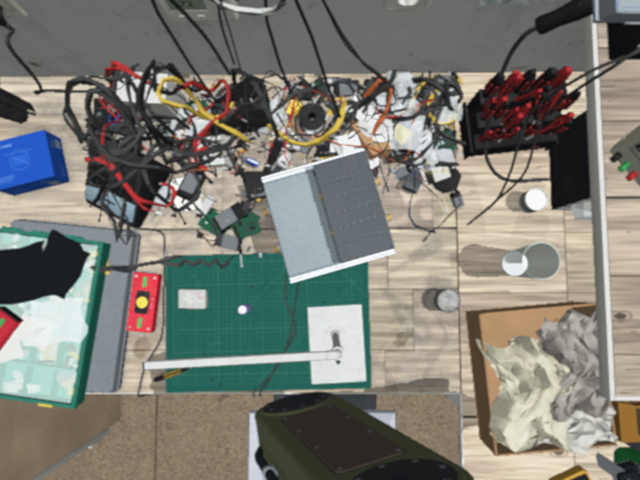

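View pics/side0.png

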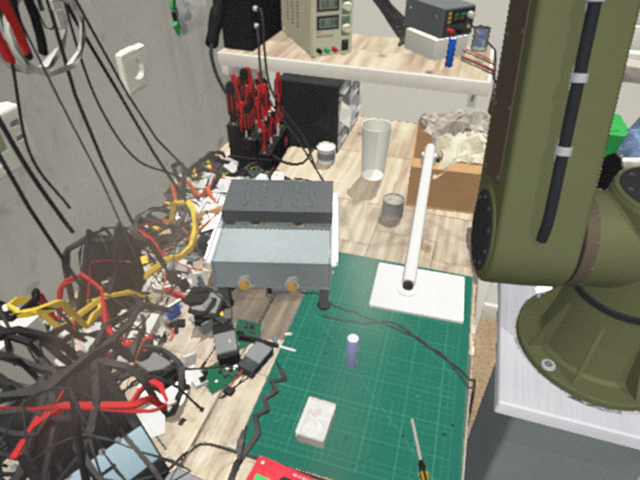

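The top view shows the dark cover at px (355,215), the deck at (300,230) and the box +y pointing image-left. The battery is at (242,310), the small box at (193,299), the tin at (446,299), and a lamp with a long bar at (335,350). Now I'll take metric values from depth.

```bash
python3 - <<'E'
from h import *
a=dict(np.load('/tmp/top.npz'));p=world(a)
b=dict(np.load('/tmp/side.npz'));q=world(b)
for n,P in (('top',p),('side',q)):
    z=P[...,2]; reg=(P[...,0]>380)&(P[...,0]<720)&(P[...,1]>-300)&(P[...,1]<200)
    for lo,hi in ((105,128),(133,160)):
        m=(reg&(z>lo)&(z<hi)).astype(np.uint8); m=cv2.morphologyEx(m,cv2.MORPH_OPEN,np.ones((3,3)))
        k,l,s,c=cv2.connectedComponentsWithStats(m); 
        if k<2: continue
        i=1+s[1:,4].argmax(); pts=P[l==i]
        r=cv2.minAreaRect(pts[:,:2].astype(np.float32)); print(n,lo,s[i,4],np.median(pts[:,2]),r,cv2.boxPoints(r).round(0).tolist())
print('lamp top view', [(u,v,p[v,u].round(0).tolist()) for u,v in ((335,345),(337,355),(320,355),(280,358),(240,360),(200,362),(160,365),(320,375))])
print('lamp side', [(u,v,q[v,u].round(0).tolist()) for u,v in ((430,152),(425,180),(420,210),(413,250),(408,284))])
print('vase/bystanders', [(u,v,p[v,u].round(0).tolist()) for u,v in ((446,299),(193,299),(242,310),(540,245),(515,262),(533,200),(425,175),(600,240),(445,180))])
E
```

```text
top 105 5916 115.32560528858937 ((565.499267578125, -12.341720581054688), (220.87786865234375, 215.6671905517578), 15.702960968017578) [[430.0, 62.0], [488.0, -146.0], [701.0, -86.0], [643.0, 121.0]]
top 133 5636 143.87149431592331 ((579.3115234375, -63.028839111328125), (200.16970825195312, 108.47978210449219), 15.725288391113281) [[468.0, -38.0], [498.0, -142.0], [690.0, -88.0], [661.0, 16.0]]
side 105 5964 114.78916223323199 ((565.6114501953125, -11.396469116210938), (218.5803680419922, 217.255126953125), 15.921284675598145) [[431.0, 63.0], [490.0, -146.0], [701.0, -86.0], [641.0, 123.0]]
side 133 3841 143.24381165589972 ((579.41455078125, -63.180992126464844), (199.90672302246094, 113.7904052734375), 15.56704330444336) [[468.0, -35.0], [498.0, -145.0], [691.0, -91.0], [660.0, 18.0]]
lamp top view [(335, 345, [328.0, -25.0, 275.0]), (337, 355, [317.0, -28.0, 307.0]), (320, 355, [317.0, -1.0, 309.0]), (280, 358, [313.0, 62.0, 312.0]), (240, 360, [310.0, 125.0, 309.0]), (200, 362, [307.0, 188.0, 312.0]), (160, 365, [302.0, 251.0, 310.0]), (320, 375, [231.0, 4.0, 9.0])]
lamp side [(430, 152, [315.0, 6.0, 310.0]), (425, 180, [312.0, 85.0, 311.0]), (420, 210, [308.0, 155.0, 310.0]), (413, 250, [305.0, 231.0, 310.0]), (408, 284, [301.0, 281.0, 307.0])]
vase/bystanders [(446, 299, [394.0, -264.0, 40.0]), (193, 299, [396.0, 278.0, 26.0]), (242, 310, [374.0, 164.0, 70.0]), (540, 245, [503.0, -436.0, 113.0]), (515, 262, [470.0, -389.0, 103.0]), (533, 200, [605.0, -456.0, 39.0]), (425, 175, [661.0, -225.0, 40.0]), (600, 240, [502.0, -481.0, 246.0]), (445, 180, [652.0, -270.0, 31.0])]
```

```bash
python3 - <<'E'
from h import *
p=world(dict(np.load('/tmp/top.npz'))).reshape(-1,3);q=world(dict(np.load('/tmp/side.npz'))).reshape(-1,3)
P=np.vstack([p,q]);P=P[np.isfinite(P).all(1)]
ys=range(100,-700,-50)
print('x\\y',list(ys))
for x in range(100,800,50):
    print(x,[int(s[:,2].max()) if len(s:=P[(abs(P[:,0]-x-25)<25)&(abs(P[:,1]-y+25)<25)]) else None for y in ys])
w=shot('wrist','w0.png')
W=world(w); print(np.nanmedian(W[...,2]),np.nanmax(W[...,2]))
E
```

```text
x\y [100, 50, 0, -50, -100, -150, -200, -250, -300, -350, -400, -450, -500, -550, -600, -650]
100 [396, 520, 31, 14, 5, 5, None, 3, 137, 135, 348, 347, 140, 118, 123, None]
150 [464, 523, 5, 6, 5, 5, 6, 5, 146, 150, 348, 349, 159, 125, 130, None]
200 [434, 573, 614, 623, 565, 7, 8, 5, 136, 154, 152, 253, 255, 255, 255, 250]
250 [13, 14, 17, 640, 645, 6, 6, 7, 142, 156, 167, 255, 256, 261, 363, 359]
300 [314, 314, 313, 14, 7, 6, 6, 6, 131, 153, 164, 254, 254, 361, 371, 371]
350 [15, 15, 15, 15, 7, 5, 47, 48, 110, 110, 148, 255, 255, 370, 371, 371]
400 [123, 124, 123, 9, 6, 6, 49, 46, 6, 143, 145, 254, 254, 251, 371, 371]
450 [119, 120, 148, 148, 147, 6, 7, 6, 5, 143, 145, 254, 254, 251, 251, 366]
500 [121, 121, 148, 150, 149, 7, 8, 7, 5, 6, 144, 256, 254, 250, 251, 251]
550 [120, 120, 148, 149, 149, 17, 7, 35, 31, 13, 48, 255, 382, 380, 251, 251]
600 [124, 148, 149, 149, 147, 59, 58, 61, 36, 76, 77, 376, 386, 251, 162, 250]
650 [123, 148, 148, 148, 141, 72, 70, 75, 48, 144, 143, 385, 385, 365, None, None]
700 [84, 83, 100, 74, 90, 80, 82, 72, 560, 559, 265, 254, 372, 370, 359, None]
750 [121, 70, 246, 93, 87, 86, 76, 66, 554, 521, 338, 367, 351, 254, 355, 345]
141.60976169789868 331.7878227386577
```

View pics/w0.png

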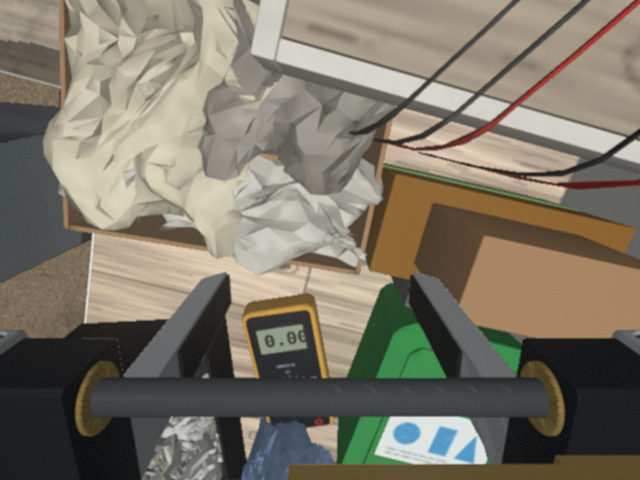

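The wrist view shows only the bin and shelf area around the start, so I raise the tool first and then cross over.

Emit:
step_arm(increments=[[[0,0,0,0,0,-1,-1],[0,0,0,0,0,-1,-1],[0,0,0,0,0,-1,-1],[0,0,0,0.98,-0.44,0,-1],[0,0,0,0.98,-0.44,0,-1]]])

```text
clock: 0.65
eef_pos: [205.8, -477.8, 525.2]
eef_rot: [3.14, -0.0, 0.253]
wrist_force: [1.1, -0.5, -1.2]
finger_gap: 94.1
finger_force: 0.0
```

Emit:
step_arm(increments=[[[0,0,0,0.98,-0.44,0,-1],[0,0,0,0.98,-0.44,0,-1],[0,0,0,0.98,-0.44,0,-1],[0,0,0,0.98,-0.44,0,-1],[0,0,0,0.98,-0.44,0,-1]]])

```text
clock: 1.15
eef_pos: [374.2, -342.5, 524.6]
eef_rot: [-3.141, 0.0, 0.255]
wrist_force: [0.5, -0.3, 0.1]
finger_gap: 94.1
finger_force: 0.0
```

Emit:
step_arm(increments=[[[0,0,0,0.98,-0.44,0,-1],[0,0,0,0.98,-0.44,0,-1],[0,0,0,0.98,-0.44,0,-1],[0,0,0,0.98,-0.44,0,-1],[0,0,0,0.98,-0.44,0,-1]]])

```text
clock: 1.65
eef_pos: [541.8, -207.9, 524.5]
eef_rot: [-3.141, 0.0, 0.255]
wrist_force: [1.5, -0.6, 0.2]
finger_gap: 94.2
finger_force: 0.0
```

Emit:
step_arm(increments=[[[0,0,0,0.98,-0.44,0,-1],[0,0,0,0.98,-0.44,0,-1],[0,0,-0.19,0,0,0,-1],[0,0,-0.19,0,0,0,-1],[0,0,-0.19,0,0,0,-1]]])

```text
clock: 2.15
eef_pos: [608.0, -155.2, 524.0]
eef_rot: [-3.141, 0.001, 0.709]
wrist_force: [0.5, 0.4, -0.1]
finger_gap: 94.1
finger_force: 0.0
```

Emit:
step_arm(increments=[[[0,0,-0.19,0,0,0,-1],[0,0,-0.19,0,0,0,-1],[0,0,-0.19,0,0,0,-1],[0,0,-0.19,0,0,0,-1],[0,0,-0.19,0,0,0,-1]]])

```text
clock: 2.65
eef_pos: [607.7, -155.5, 524.3]
eef_rot: [-3.141, -0.0, 1.455]
wrist_force: [-0.8, 0.4, 0.5]
finger_gap: 94.0
finger_force: 0.0
```

Emit:
step_arm(increments=[[[0,0,-0.19,0,0,1,-1],[0,0,-0.19,0,0,1,-1],[0,0,-0.12,0,0,1,-1],[0,0,0,0,0,1,-1],[0,0,0,0,0,1,-1]]])

```text
clock: 3.15
eef_pos: [607.3, -155.4, 322.9]
eef_rot: [-3.141, -0.0, 1.842]
wrist_force: [0.8, -1.0, 0.4]
finger_gap: 94.2
finger_force: 0.0
```

```bash
python3 - <<'E'
from h import *
s=manip.read_state(); r=R.from_euler('xyz',s['eef_rot'])
C=np.array([565.5,-12,0]); B=R.from_euler('z',15.75,degrees=True)
print(s['eef_pos'],s['eef_rot'],B.inv().apply(s['eef_pos']-C))
b=shot('side','side1.png')
E
```

```text
[ 607.3334824  -155.36241767  322.89173492] [-3.14131730e+00 -1.69669573e-04  1.84161995e+00] [   1.34849505 -149.33520888  322.89173492]
```

View pics/side1.png

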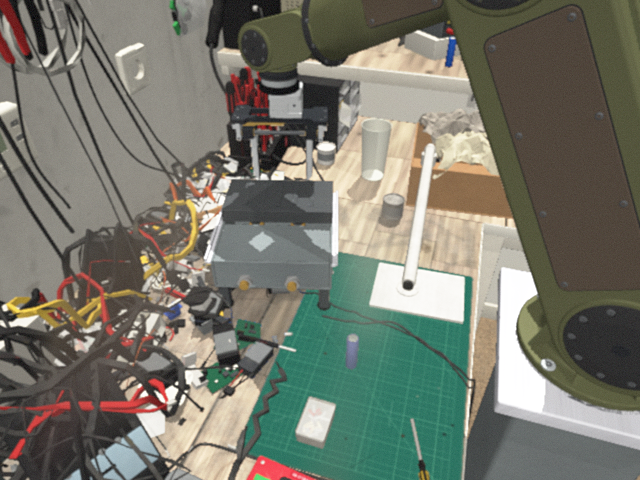

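The side view shows the open fingers behind the cover's -y face at px (285,150), clear of everything. Now I push along tool +x, which is box +y.

Emit:
step_arm(increments=[[[0,0,0,0.6,0,0,-1],[0,0,0,0.2,0,0,-1],[0,0,0,0.2,0,0,-1],[0,0,0,0.2,0,0,-1],[0,0,0,0.3,0,0,-1]]])

```text
clock: 3.7
eef_pos: [591.5, -97.6, 325.5]
eef_rot: [3.14, 0.001, 1.841]
wrist_force: [1.4, -1.9, 1.8]
finger_gap: 94.1
finger_force: 1.4
```

Emit:
step_arm(increments=[[[0,0,0,0.3,0,0,-1],[0,0,0,0.3,0,0,-1],[0,0,0,0.3,0,0,-1],[0,0,0,0.3,0,0,-1],[0,0,0,0.2,0,0,-1]]])

```text
clock: 4.2
eef_pos: [576.3, -42.5, 324.7]
eef_rot: [-3.141, -0.0, 1.842]
wrist_force: [0.2, -3.0, 1.8]
finger_gap: 94.1
finger_force: 1.2
```

Emit:
step_arm(increments=[[[0,0,0,0.15,0,0,-1],[0,0,0,0.12,0,0,-1],[0,0,0,0.1,0,0,-1],[0,0,0,0.08,0,0,-1],[0,0,0,0,0,0,-1]]])

```text
clock: 4.7
eef_pos: [571.7, -26.1, 324.5]
eef_rot: [-3.141, -0.0, 1.841]
wrist_force: [0.6, -0.1, -0.3]
finger_gap: 94.3
finger_force: 0.0
```

Emit:
step_arm(increments=[[[0,0,0,0.05,0,0,-1],[0,0,0,0.05,0,0,-1],[0,0,0,0,0,0,-1]]])

```text
clock: 5.0
eef_pos: [571.0, -24.2, 324.7]
eef_rot: [3.141, 0.005, 1.842]
wrist_force: [5.3, -19.1, -3.4]
finger_gap: 94.2
finger_force: 10.5
```

A 20 N reaction suggests the end stop. I back off, rise and check.

Emit:
step_arm(increments=[[[0,0,0,-0.5,0,0,-1],[0,0,0,-0.5,0,-1,1],[0,0,0,-0.5,0,-1,1],[0,0,0,-0.5,0,-1,1],[0,0,0,-0.5,0,-1,1]]])

```text
clock: 5.5
eef_pos: [597.3, -119.6, 486.2]
eef_rot: [3.142, -0.001, 1.841]
wrist_force: [0.3, -0.5, -0.5]
finger_gap: 65.0
finger_force: 0.0
```

```bash
python3 - <<'E'
from h import *
w=shot('wrist','w1.png'); a=shot('top','top1.png'); s=shot('side','side2.png')
C=np.array([565.5,-12,0]); B=R.from_euler('z',15.75,degrees=True)
for n,c in (('w',w),('t',a),('s',s)):
    p=world(c); b=B.inv().apply((p-C).reshape(-1,3)).reshape(p.shape)
    m=(abs(b[...,0])<98)&(b[...,1]>-40)&(b[...,1]<150)&(b[...,2]>135)&(b[...,2]<150)
    m=cv2.morphologyEx(m.astype(np.uint8),cv2.MORPH_OPEN,np.ones((3,3)))>0
    if m.sum()>50: print(n,'cover y range',np.percentile(b[m][:,1],[0.5,99.5]),np.median(b[m][:,2]))
    m=(abs(b[...,0])<90)&(b[...,1]<-8)&(b[...,1]>-98)&(b[...,2]>95)&(b[...,2]<112)
    k,l,st,ce=cv2.connectedComponentsWithStats(m.astype(np.uint8))
    for i in range(1,k):
        if st[i,4]>40: P=b[l==i]; print(n,'handle',st[i],P.min(0).round(),P.max(0).round(),np.median(P[:,2]))
E
```

```text
w cover y range [-4.5783949  64.73105409] 142.75953876018946
w handle [ 266  122   28   66 1249] [-50. -85.  96.] [-23. -24. 111.] 107.36827718940253
w handle [ 354  122   24   66 1066] [ 35. -86.  95.] [ 56. -25. 112.] 107.05545286318372
t cover y range [ -2.92635691 103.7464367 ] 143.91228982097618
t handle [332 181  28  15 216] [ 35. -82.  95.] [ 55. -24. 112.] 108.00140518744058
s cover y range [ -3.57915884 104.9728147 ] 143.28047179142314
s handle [254 201   9   9  69] [ 38. -84.  96.] [ 52. -54. 110.] 107.61896796904068
s handle [294 202  14   9 107] [-51. -85.  96.] [-25. -53. 111.] 107.61357348774129
```

View pics/w1.png

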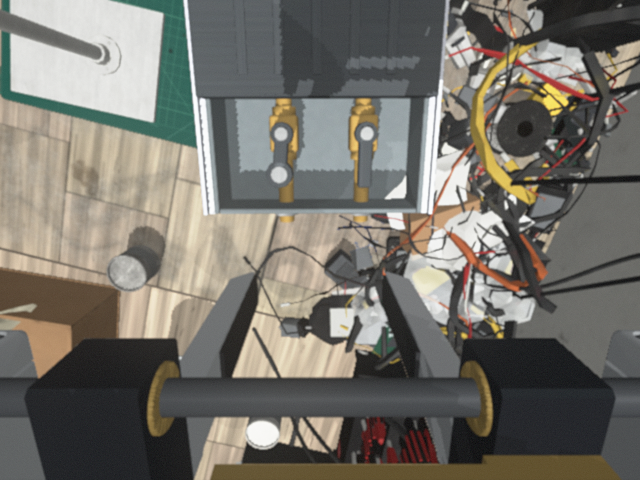

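The wrist view shows the cover fully aside. The disc handle is on the left, with its disc at px (280,174) and box x about -36. The plain handle is on the right at (365,165), box x about 46. I close the fingers and enter the gap between them.

Emit:
step_arm(increments=[[[0,0,0,0.58,0.06,0,1],[0,0,0,0.58,0.06,0,1],[0,0,0,0,0,0.5,1],[0,0,0,0,0,1,1],[0,0,0,0,0,1,1]]])

```text
clock: 6.15
eef_pos: [589.2, -72.1, 382.4]
eef_rot: [-3.141, -0.001, 1.842]
wrist_force: [0.8, 0.6, -0.8]
finger_gap: 13.5
finger_force: 0.0
```

```bash
python3 - <<'E'
from h import *
s=manip.read_state()
C=np.array([565.5,-12,0]); B=R.from_euler('z',15.75,degrees=True)
print(s['finger_gap'],B.inv().apply(s['eef_pos']-C),s['eef_rot'])
w=shot('wrist','w2.png')
E
```

```text
13.517612462200548 [  6.47498337 -64.22271158 382.35378538] [-3.14102281e+00 -6.42978915e-04  1.84196255e+00]
```

View pics/w2.png

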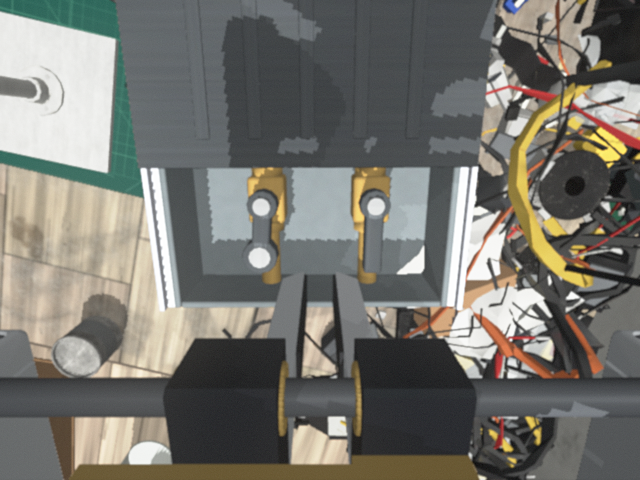

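The view shows the nearly closed fingers at px (315,280), midway between the disc (260,257) and the plain bar (371,250). I descend.

Emit:
step_arm(increments=[[[0,0,0,0,0,0,1],[0,0,0,0,0,0.7,1],[0,0,0,0,0,0.7,1],[0,0,0,0,0,0.6,1],[0,0,0,0,0,0.2,1]]])

```text
clock: 6.7
eef_pos: [589.8, -72.7, 296.3]
eef_rot: [-3.141, -0.001, 1.841]
wrist_force: [0.0, -0.3, 0.6]
finger_gap: 0.4
finger_force: 0.0
```

Emit:
step_arm(increments=[[[0,0,0,-0.11,-0.37,0,1],[0,0,0,-0.11,-0.24,0,1],[0,0,0,-0.11,-0.24,0,1],[0,0,0,0,0,0,1]]])

```text
clock: 7.1
eef_pos: [560.2, -95.5, 298.5]
eef_rot: [3.139, 0.002, 1.84]
wrist_force: [0.6, -0.2, 2.6]
finger_gap: 0.1
finger_force: 1.4
```

Emit:
step_arm(increments=[[[0,0,0,0,-0.3,0,1],[0,0,0,0.1,-0.3,0,1],[0,0,0,0.1,-0.13,0,1],[0,0,0,0.1,-0.13,0,1],[0,0,0,0,0,0,1]]])

```text
clock: 7.6
eef_pos: [523.8, -92.1, 297.0]
eef_rot: [-3.141, 0.0, 1.841]
wrist_force: [-0.6, -1.0, -0.8]
finger_gap: 0.5
finger_force: 0.3
```

Emit:
step_arm(increments=[[[0,0,0,0.14,-0.1,0,1],[0,0,0,0.12,-0.09,0,1],[0,0,0,0,0,0,1]]])

```text
clock: 7.9
eef_pos: [514.3, -84.6, 297.1]
eef_rot: [3.138, 0.004, 1.842]
wrist_force: [10.1, -10.0, -2.7]
finger_gap: 0.7
finger_force: 6.3
```

```bash
python3 - <<'E'
from h import *
s=manip.read_state()
C=np.array([565.5,-12,0]); B=R.from_euler('z',15.75,degrees=True)
print(B.inv().apply(s['eef_pos']-C),B.inv().apply(s['wrist_force']))
E
```

```text
[-69.01647433 -55.92338806 297.13386934] [  6.99225546 -12.33982594  -2.7037348 ]
```

Emit:
step_arm(increments=[[[0,0,0,0.05,0.02,0,1],[0,0,0,0,0,0,1]]])

```text
clock: 8.1
eef_pos: [514.5, -83.5, 297.1]
eef_rot: [3.14, 0.006, 1.842]
wrist_force: [5.6, -23.0, -2.4]
finger_gap: 0.4
finger_force: 11.8
```

```bash
python3 - <<'E'
from h import *
s=manip.read_state()
C=np.array([565.5,-12,0]); B=R.from_euler('z',15.75,degrees=True)
print(B.inv().apply(s['eef_pos']-C),B.inv().apply(s['wrist_force']))
w=shot('wrist','w3.png')
cv2.imwrite('pics/w3c.png',cv2.resize(cv2.imread('pics/w3.png')[100:400,120:520],(800,600)))
E
```

```text
[-68.52282405 -54.98465461 297.14015972] [ -0.83596143 -23.69510489  -2.41439308]
```

View pics/w3c.png

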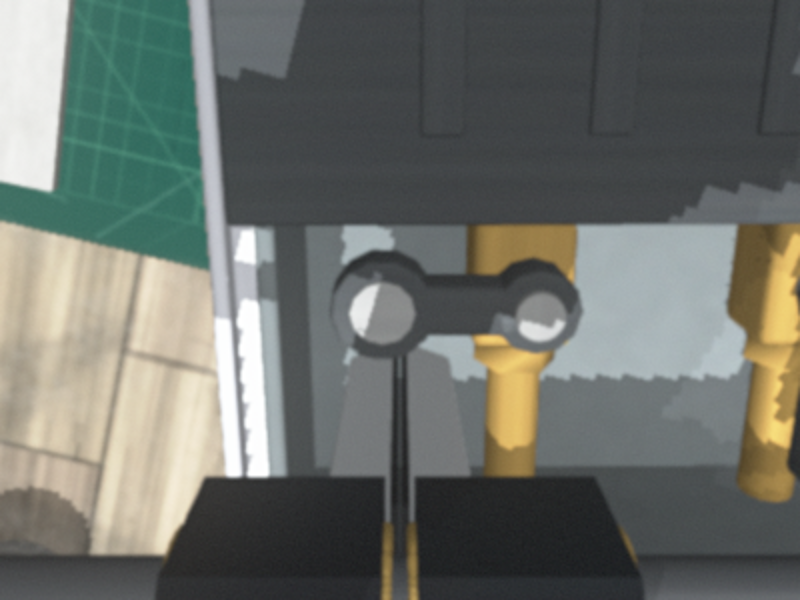

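The disc at crop px (382,305) and the hub at (540,305) are level, so the handle is crosswise. The 24 N reaction shows it is at the stop. I back off along -y, lift, and verify.

Emit:
step_arm(increments=[[[0,0,0,-0.3,0,0,1],[0,0,0,-0.2,0,-0.2,1],[0,0,0,0,0,-1,1],[0,0,0,0,0,-1,1],[0,0,0,-0.5,0,-1,1]]])

```text
clock: 8.65
eef_pos: [524.5, -119.6, 426.7]
eef_rot: [-3.141, -0.001, 1.843]
wrist_force: [0.7, 0.1, 0.8]
finger_gap: 0.5
finger_force: 0.0
```

Emit:
step_arm(increments=[[[0,0,0,-1,0,-1,1],[0,0,0,-1,0,0,1],[0,0,0,0,0,0,1]]])

```text
clock: 8.95
eef_pos: [545.2, -196.4, 460.7]
eef_rot: [3.141, 0.001, 1.839]
wrist_force: [-0.7, 0.7, -0.1]
finger_gap: 0.2
finger_force: 0.0
```

```bash
python3 - <<'E'
from h import *
w=shot('wrist','w4.png'); a=shot('top','top2.png'); s=shot('side','side3.png')
C=np.array([565.5,-12,0]); B=R.from_euler('z',15.75,degrees=True)
for n,c in (('w',w),('t',a),('s',s)):
    p=world(c); b=B.inv().apply((p-C).reshape(-1,3)).reshape(p.shape)
    m=(abs(b[...,0])<98)&(b[...,1]>-40)&(b[...,1]<150)&(b[...,2]>135)&(b[...,2]<150)
    m=cv2.morphologyEx(m.astype(np.uint8),cv2.MORPH_OPEN,np.ones((3,3)))>0
    if m.sum()>50: print(n,'cover y range',np.percentile(b[m][:,1],[0.5,99.5]))
    m=(abs(b[...,0])<90)&(b[...,1]<-8)&(b[...,1]>-98)&(b[...,2]>95)&(b[...,2]<112)
    k,l,st,ce=cv2.connectedComponentsWithStats(m.astype(np.uint8))
    for i in range(1,k):
        if st[i,4]>40:
            P=b[l==i]; T=P[P[:,2]>105]; print(n,'handle',P.min(0).round(),P.max(0).round())
            for x0 in ((-85,-60),(-50,-23)):
                Q=T[(T[:,0]>x0[0])&(T[:,0]<x0[1])]
                if len(Q)>20: print('   ',x0,'y extent',np.percentile(Q[:,1],[2,98]))
print([(u,v,world(a)[v,u].round(0).tolist()) for u,v in ((446,299),(193,299),(242,310))])
print(manip.read_state()['wrist_force'])
E
```

```text
w cover y range [-5.17289361 -2.63409583]
w handle [-84. -48.  95.] [-23. -22. 112.]
    (-85, -60) y extent [-45.98808786 -23.30728119]
    (-50, -23) y extent [-44.51329606 -25.54372514]
w handle [ 35. -86.  95.] [ 56. -24. 112.]
t cover y range [ -3.0229845  103.76495749]
t handle [ 34. -85.  95.] [ 56. -23. 112.]
t handle [-85. -45.  96.] [-24. -21. 112.]
    (-85, -60) y extent [-43.77353894 -22.28455675]
    (-50, -23) y extent [-42.50077625 -23.96790984]
s cover y range [ -3.65276077 104.99819699]
s handle [ 38. -85.  96.] [ 52. -55. 110.]
[(446, 299, [415.0, -130.0, 608.0]), (193, 299, [396.0, 278.0, 26.0]), (242, 310, [374.0, 164.0, 68.0])]
[-0.02538159 -0.11331267 -1.1392963 ]
```

View pics/w4.png

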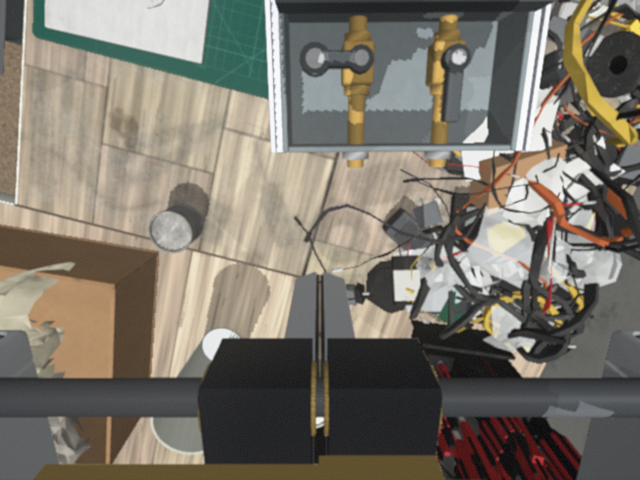

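View pics/top2.png

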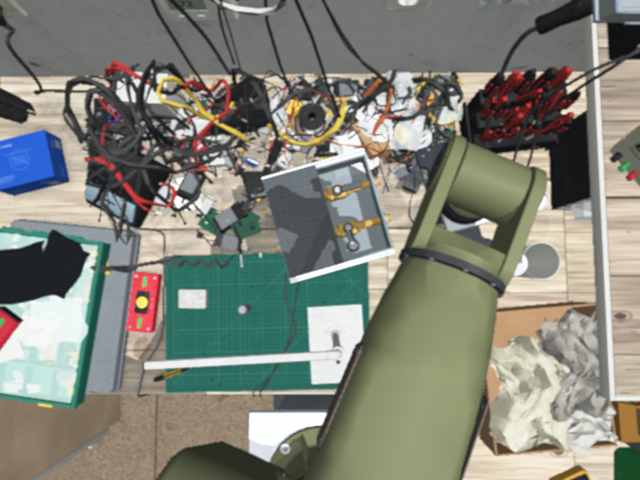

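Wrist view: the disc (318,58) and its hub (360,58) are level, so the handle is shut. The plain handle is unchanged at (455,85), the tin stands at (175,230), and the gripper is clear. Top view: the cover is parked at (310,220), and the small box (193,299) and battery (242,310) haven't moved.

```bash
python3 -c "
from cell import workorder
print(workorder.sign_off())"
```

```text
the job is handed in; nothing more can be done
None
```

I handed the job in at about 9 s: the cover is fully aside, the disc handle is shut crosswise at its stop, the plain handle is still open, and the tin, small box and battery cell were not touched.

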